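Park the row of rivet tins against the end stop

ROBOT

A 6-joint arm with a two-finger parallel gripper is mounted at the origin on the work surface. World frame = base frame: x ahead of the robot, y to its left, z up, the work surface at z = 0. Lengths are in m, angles in rad, forces in N, time in s.
With the tool pointing down it reaches from about 0.375 to 0.9 m from the base axis. Payload 3.1 kg.
Tool frame: the origin (TCP) lies on the centre line of the jaws, within the pads' length; the fingertips stand 25 mm ahead of it and the grasp point (between the pads) lies 6 mm ahead of it (bot.tcp_to_tips is the distance from the TCP to the fingertips, in m); z points along the fingers, y is the line along which they close (so a half turn about z gives the same grasp; the last joint's range is limited). The gripper opens to 85 mm and grips with 20 to 120 N. Pads are 22 mm wide; open, the fingers measure 114 mm over their backs; the gripper's body (76 mm by 85 mm) begins 54 mm behind the grasp point. The pads swing forward as they close: fully open they stand 13 mm farther back than shut.
Start: joints at [-1.516, 0.527, 1.433, -0, 1.181, -0.178], TCP at [0.144, -0.608, 0.256] pointing down, gripper open.
Joint ranges: [-3.08, 3.08], [-0.75, 2.2], [0.22, 2.44], [-1.43, 4.57], [0, 2.65], [-2.85, 2.85]. Speed limits (rad/s): [2.79, 2.79, 3.14, 3.14, 3.14, 3.14].

INTERFACE

Orientations are given as a rotation vector (axis times angle).
In Python, from cell import bot gives the robot as it stands. The module is installed in compiled form; this text tells all that it offers.
- The arm moves only by the shell command python3 -m crank 'ROWS' [FORCE]. ROWS is a JSON object of lists of equal length, an entry for each row: "fingers": the opening, from 0 (shut) to 1 (fully open); "translation": the shift along the tool's x, y, z in units of 25 mm (1.0 is 25 mm), a list of three; "dr": the turn, a rotation vector about the tool's x, y, z in degrees, a list of three. A call has 1 to 8 rows; each row shifts and turns the commanded pose from where the row before left it, along the tool's axes as they then stand; what a row does not reach is not made up. A row lasts 1/12 s, in which the tool goes at most 41.7 mm and 7.16 degrees, less where a joint would pass 70% of its speed; a pose out of reach is approached as far as the arm can. A call is refused whole if a number of a shift passes 1 or a number of a turn 7.16, either way. A call with a gripper value outside its range is refused whole. The fingers move at their own pace and stop on an object; FORCE is the grip in N (left out, the last holds). Time passes only in rows, so rows that do not move let the fingers close. It gives the time, the measured TCP pose, the force, the opening and the grip force at its end, in the units of the state.
- bot.observe(): the state, without advancing time (a new reading comes with each control period).
- bot.snapshot(name): name is "scene" or "top" or "wrist"; returns the picture (480x640x3 uint8, red, green, blue); there is no depth.
- bot.camera_info(name): a dict with "vertical_fov" (degrees; the focal length in pixels is half the picture's height over the tangent of half this angle, whatever the lens; pixels are square), "cx", "cy" (the principal point, pixels), "k1" (the pictures are not rectified: a ray, as slopes to the right and down, at radius r is drawn at 1 + k1 r^2 times it, then the intrinsics apply), "rvec" (rotation vector, rad) and "tvec" (3), from world to camera coordinates, as OpenCV has them; the wrist camera has in their place "T_tool_cam" (4x4, takes a point from camera to tool coordinates, whose origin is the TCP and whose axes are the flange's). Camera axes: x right, y down, z forward; pixel columns grow to the right and rows downward; lengths in m; the calibration is good to about 2 mm. A picture is of the moment at which its call begins: read the wrist's pose just before it. camera_info takes no time and is no camera call.
- bot.finish_job(): hands the job in; it is judged then, once.
Trained networks look in the newest picture that a camera, given by its name, has taken for a name from the list of things; names that differ only in an ending like _2 or _b are one class to them, and where a whole thing is asked for, a point or a joint stands for the part that bears it (a point fixed in the world has none). Each returns a list of dicts, best first, with "conf" (0 to 1); they miss things now and then, are a little off and sometimes report something else, mostly with a low value. They report only what shows in the picture. A call takes as long as a camera call. They do not tell look-alikes from the thing itself.
- bot.trace(target, camera): "pixels" (480x640 bool, what is visible of it) and "bbox" ([left, top, width, height] in pixels, round what is visible of it).
- bot.spot_point(target, camera): "centre" ([row, column] in pixels: a listed point, or the origin of a listed thing).
The state is a dict: "time_s": time; "joints": joint angles; "qd": joint speeds; "joint_efforts": joint torques, N m; "position": TCP position; "orientation": TCP orientation; "contact_force": force on the tool from outside, world axes, zero at the start; "ft_torque": the same for the moment, N m; "width": opening from 0.0 (shut) to 1.0 (fully open); "grip_force": force on a finger pad.
Only numpy, scipy, OpenCV 4.12 (cv2) and the standard library are available. Lean on these libraries where they do the work, as an engineer would, in place of code of your own. Each camera call takes 0.05 s, during which the arm holds its last target. There are 200 camera calls.

TASK

Three rivet tins stand in a row on the saddler's bench, in front of the wooden end stop. Push the whole row along the bench as one block, without lifting or tipping a tin and with the row staying straight and closed up all the way, until the front tin comes up against the stop and all three stand in line, squarely on the cork strip; then let go.

Things in the scene. Friction and masses are not known exactly. Their poses are not given: they have to be found in the camera images.
- tin_front: Rivet tin: closed bare-metal box with a lid and a brass rivet head on top, 48 long (its x) x 70 wide (its y) x 41 mm tall, about 0.25 kg, loose. Origin: centre of its underside; its x points roughly to the stop. The front one of the row of three, nearest the stop, with 60 to 125 mm of free bench before it.
- tin_middle: Rivet tin: closed bare-metal box with a lid and a brass rivet head on top, 48 long (its x) x 70 wide (its y) x 41 mm tall, about 0.25 kg, loose. Origin: centre of its underside; its x points roughly to the stop. The middle one, close behind the front tin (49 to 51 mm from centre to centre).
- tin_rear: Rivet tin: closed bare-metal box with a lid and a brass rivet head on top, 48 long (its x) x 70 wide (its y) x 41 mm tall, about 0.25 kg, loose. Origin: centre of its underside; its x points roughly to the stop. The last one, close behind the middle tin (49 to 51 mm again); its outer 70 mm wide end face is free to be pushed.
- stop: Dark wooden end stop fixed to the bench, 24 thick (x) x 130 wide (y) x 45 mm tall; origin: centre of its underside. x points away from the row: the tins travel along +x and meet its face at x = -12 mm. A flush cork strip, 110 mm wide, runs 190 mm along -x from that face, centred on y = 0. Not part of it: a lone tin, spool, hammer, wax puck.
Mind the look-alikes: they are no part of the job. What is shaped like the tin_front but turquoise is not meant. Leave any orange look-alike of the tin_middle alone.

How it is judged:
At the end, for the whole second after the job is handed in: The front tin stands within 15 mm of the stop's face; neighbouring tins are at most 60 mm apart from centre to centre (12 mm gap); every tin is within 20 mm of the strip's centre line, turned less than 10 degrees from square to the stop, flat on the bench and at rest (x of tin_front in the frame of stop above -0.051 m and y of tin_front in the frame of stop between -0.02 and 0.02 m and angle between the x axis of each of tin_front, tin_middle, tin_rear and the x axis of stop, either way round below 0.175 rad and angle between each of tin_front, tin_middle, tin_rear's own z axis and vertical below 0.1 rad and height (world z) of each of tin_front, tin_middle, tin_rear below 0.01 m and linear speed of each of tin_front, tin_middle, tin_rear below 0.01 m/s and y of tin_middle in the frame of stop between -0.02 and 0.02 m and y of tin_rear in the frame of stop between -0.02 and 0.02 m and horizontal distance between tin_front and tin_middle below 0.06 m and horizontal distance between tin_middle and tin_rear below 0.06 m); the robot touches nothing.
It fails at once if the row comes apart: a gap of more than about 25 mm opens between neighbouring tins (horizontal distance between tin_front and tin_middle above 0.073 m or horizontal distance between tin_middle and tin_rear above 0.073 m).
It fails at once if the row buckles: a tin gets more than 25 mm sideways out of line with its neighbour (y of tin_middle in the frame of tin_front above 0.025 m or y of tin_middle in the frame of tin_front below -0.025 m or y of tin_rear in the frame of tin_middle above 0.025 m or y of tin_rear in the frame of tin_middle below -0.025 m).
It fails at once if a tin of the row is lifted by 15 mm or tipped by 20 degrees (height (world z) of any of tin_front, tin_middle, tin_rear above 0.015 m or angle between any of tin_front, tin_middle, tin_rear's own z axis and vertical above 0.35 rad).
It also fails if it takes over 32 s, if anything falls off the work surface, if the arm or the gripper's body presses on something with over 40 N, if the wrist force passes 120 N, or if a joint passes its speed limit or range.

## Working session

There is one attempt and no reset: what is moved stays moved. The work goes in short steps, Python scripts to look and compute and a shell command to move; the robot and the scene stay as the last step left them, time stands still between calls to the robot, and variables do not carry over. Pictures are saved under pics/ and viewed, at most 10 in all, crops included, and the job is handed in when it is done.

```bash
mkdir -p pics
python3 - <<'E'
from cell import bot
import cv2
for c in("top","scene"):
    im=bot.snapshot(c); cv2.imwrite(f"pics/{c}0.png",im[:,:,::-1])
    print(bot.camera_info(c))
    for t in("tin_front","stop"):
        print(c,t,[(round(d["conf"],2),[round(float(v)) for v in d["centre"]]) for d in bot.spot_point(t,c)])
s=bot.observe();print({k:s[k] for k in("time_s","position","orientation","width")})
E
```

```text
{'vertical_fov': 52.31268626619061, 'cx': 329.2169441813595, 'cy': 228.7174712362658, 'k1': -0.08236390072373768, 'rvec': array([ 2.18255259, -2.15494701,  0.02256384]), 'tvec': array([0.00812944, 0.55668892, 0.74707484])}
top tin_front [(0.75, [237, 295]), (0.6, [313, 433])]
top stop [(0.91, [209, 211])]
{'vertical_fov': 47.33304472475858, 'cx': 316.10863758450387, 'cy': 241.58267183035758, 'k1': -0.11520387918398732, 'rvec': array([ 1.10239488,  2.18093151, -1.15481488]), 'tvec': array([ 0.32209163, -0.21018156,  1.08837663])}
scene tin_front [(0.6, [197, 284])]
scene stop [(0.71, [354, 457])]
{'time_s': 0.3, 'position': array([ 0.14419879, -0.6079093 ,  0.25598803]), 'orientation': array([-3.11963341e+00, -3.64774653e-01, -3.14775980e-05]), 'width': 0.999373654847836}
```

View pics/top0.png

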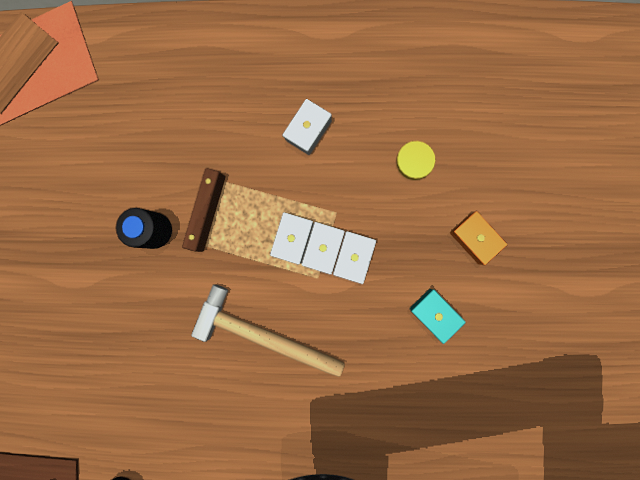

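View pics/scene0.png

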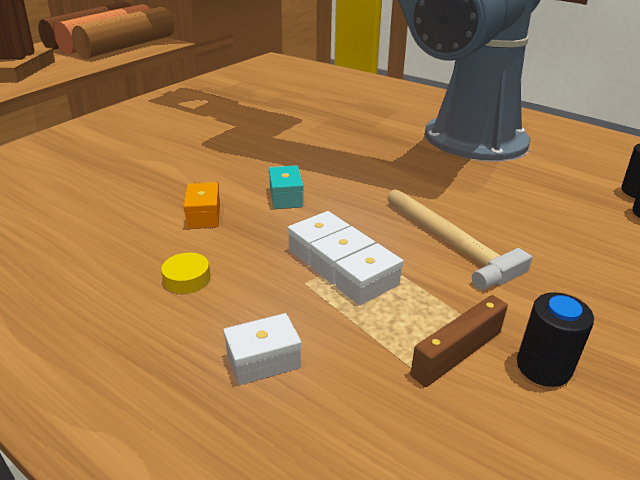

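The top view shows the row's rivets at about (291,238), (323,248) and (354,257). The stop is at (203,210), with brass dots at (208,181) and (192,237). The lone white tin at (307,125) is not part of the row. The hammer handle end, at (343,370), is well clear.

```bash
cat > h.py <<'E'
from cell import bot
import cv2,numpy as np
def world(px,z,cam="top"):  # px (N,2) col,row -> world xy at height z
    c=bot.camera_info(cam); f=240/np.tan(np.radians(c["vertical_fov"]/2))
    K=np.array([[f,0,c["cx"]],[0,f,c["cy"]],[0,0,1]])
    u=cv2.undistortPoints(np.float64(px).reshape(-1,1,2),K,np.array([c["k1"],0,0,0.])).reshape(-1,2)
    R=cv2.Rodrigues(c["rvec"])[0]; o=-R.T@c["tvec"]
    d=np.c_[u,np.ones(len(u))]@R
    return (o+d*((z-o[2])/d[:,2])[:,None])[:,:2]
def row():
    """white tin blobs near the row: outline rect corners in world"""
    im=bot.snapshot("top"); hsv=cv2.cvtColor(im,cv2.COLOR_RGB2HSV)
    m=((hsv[...,1]<40)&(hsv[...,2]>170)).astype(np.uint8)
    m=cv2.morphologyEx(m,cv2.MORPH_CLOSE,np.ones((5,5)))
    out=[]
    for c in cv2.findContours(m,cv2.RETR_EXTERNAL,cv2.CHAIN_APPROX_NONE)[0]:
        if cv2.contourArea(c)<600: continue
        w=world(c.reshape(-1,2),.041).astype(np.float32)*1000
        out.append(cv2.minAreaRect(w))
    return im,out
E
python3 - <<'E'
from h import *
np.set_printoptions(precision=4,suppress=True)
im,o=row()
for r in o: print("rect mm",r, cv2.boxPoints(r).round(1).tolist())
print("rivets",world([(291,238),(323,248),(354.5,257)],.042))
print("stopdots",world([(208,181),(192,237)],.045))
print("cork corners",world([(228,182),(336,212),(318,277),(208,248)],0))
hsv=cv2.cvtColor(im,cv2.COLOR_RGB2HSV)
for d in bot.trace("stop","top")[:1]:
    c=max(cv2.findContours(d["pixels"].astype(np.uint8),cv2.RETR_EXTERNAL,cv2.CHAIN_APPROX_NONE)[0],key=len)
    print(d["conf"],cv2.minAreaRect(world(c.reshape(-1,2),.045).astype(np.float32)*1000))
from scipy.spatial.transform import Rotation as R
print(R.from_rotvec(bot.observe()["orientation"]).as_matrix(), bot.tcp_to_tips)
E
```

```text
rect mm ((423.9954528808594, 198.0622100830078), (22.488689422607422, 84.11644744873047), 69.34095001220703) [[380.70001220703125, 202.39999389648438], [459.3999938964844, 172.6999969482422], [467.29998779296875, 193.6999969482422], [388.6000061035156, 223.39999389648438]]
rect mm ((526.572265625, 24.14409637451172), (148.05421447753906, 69.17303466796875), 73.92803192138672) [[472.79998779296875, -37.400001525878906], [539.2999877929688, -56.599998474121094], [580.2999877929688, 85.69999694824219], [513.7999877929688, 104.9000015258789]]
rect mm ((716.6611328125, 51.85268020629883), (47.162025451660156, 69.05501556396484), 57.94438171386719) [[674.9000244140625, 50.20000076293945], [733.4000244140625, 13.5], [758.4000244140625, 53.5], [699.9000244140625, 90.19999694824219]]
rivets [[ 0.5402  0.0721]
 [ 0.5257  0.0232]
 [ 0.5127 -0.0246]]
stopdots [[0.6265 0.2024]
 [0.5397 0.2248]]
cork corners [[0.6322 0.1824]
 [0.5847 0.0055]
 [0.4803 0.0328]
 [0.5241 0.2124]]
0.77 ((556.3470458984375, 120.71826171875), (216.18023681640625, 129.3228302001953), 74.19502258300781)
[[ 0.973   0.2307 -0.    ]
 [ 0.2307 -0.973   0.0003]
 [ 0.0001 -0.0003 -1.    ]] 0.025
```

```bash
python3 -m crank '{"fingers":[0.5,0.5,0.5,0.5,0.5,0.5,0.5,0.5],"translation":[[0,0,0.5],[0,0,0.5],[0,0,0.5],[0,0,0.5],[0,0,0.5],[0,0,0.5],[0,0,0.5],[0,0,0.5]],"dr":[[0,0,-7],[0,0,-7],[0,0,-7],[0,0,-7],[0,0,-7],[0,0,-7],[0,0,-7],[0,0,-7]]}'
cat >> h.py <<'E'
from scipy.spatial.transform import Rotation as Rt
def togo(t):
    s=bot.observe(); R=Rt.from_rotvec(s["orientation"]).as_matrix()
    print("t",s["time_s"],"pos",s["position"].round(4),"heading",np.degrees(np.arctan2(R[1,0],R[0,0])).round(2),"w",round(s["width"],2),
      "F",s["contact_force"].round(1),"units",(R.T@(np.array(t)-s["position"])/.025).round(2))
E
python3 -c "
from h import *
togo([.494,-.0905,.12])"
```

```text
time_s: 1.07
position: [0.1442, -0.6082, 0.1558]
orientation: [2.578, 1.795, -0.0]
contact_force: [0.3, 1.2, 0.1]
width: 0.498
grip_force: 0.0
t 1.0667 pos [ 0.1442 -0.6082  0.1558] heading 69.69 w 0.5 F [0.3 1.2 0.1] units [24.28  5.93  1.43]
```

```bash
for i in 1; do python3 -m crank '{"fingers":[0.5,0.5,0.5,0.5,0.5,0.5,0.5,0.5],"translation":[[1,0.25,0],[1,0.25,0],[1,0.25,0],[1,0.25,0],[1,0.25,0],[1,0.25,0],[1,0.25,0],[1,0.25,0]],"dr":[[0,0,0],[0,0,0],[0,0,0],[0,0,0],[0,0,0],[0,0,0],[0,0,0],[0,0,0]]}'
python3 -m crank '{"fingers":[0.5,0.5,0.5,0.5,0.5,0.5,0.5,0.5],"translation":[[1,0.25,0],[1,0.25,0],[1,0.25,0],[1,0.25,0],[1,0.25,0],[1,0.25,0],[1,0.25,0],[1,0.25,0]],"dr":[[0,0,0],[0,0,0],[0,0,0],[0,0,0],[0,0,0],[0,0,0],[0,0,0],[0,0,0]]}'; done
python3 -c "
from h import *
togo([.494,-.0905,.12])"
```

```text
time_s: 1.73
position: [0.2622, -0.4378, 0.1565]
orientation: [2.584, 1.786, -0.0]
contact_force: [-0.5, -0.4, -0.2]
width: 0.499
grip_force: 0.0
time_s: 2.4
position: [0.3797, -0.2683, 0.1566]
orientation: [2.583, 1.786, 0.0]
contact_force: [0.2, -1.2, 0.1]
width: 0.499
grip_force: 0.0
t 2.4 pos [ 0.3797 -0.2683  0.1566] heading 69.33 w 0.5 F [ 0.2 -1.2  0.1] units [8.27 1.76 1.46]
```

Finish the approach with the last turn (to a 74.3° heading), still at height.

```bash
python3 -m crank '{"fingers":[0.5,0.5,0.5,0.5,0.5,0.5,0.5,0.5],"translation":[[1,0.22,0],[1,0.22,0],[1,0.22,0],[1,0.22,0],[1,0.22,0],[1,0.22,0],[1,0.22,0],[0.5,0.1,0]],"dr":[[0,0,0],[0,0,0],[0,0,0],[0,0,0],[0,0,0],[0,0,0],[0,0,0],[0,0,-5]]}'
python3 -c "
from h import *
togo([.494,-.0905,.035])
im,o=row()
for r in o: print([np.round(v,1).tolist() for v in r])
cv2.imwrite('pics/top1.png',im[:,:,::-1])"
```

```text
time_s: 3.07
position: [0.4849, -0.1062, 0.1566]
orientation: [2.5, 1.902, 0.002]
contact_force: [0.1, 0.0, -0.1]
width: 0.502
grip_force: 0.0
t 3.0667 pos [ 0.4849 -0.1062  0.1566] heading 74.53 w 0.5 F [ 0.1  0.  -0.1] units [0.7  0.18 4.86]
[[423.9, 197.8], [23.7, 84.3], 68.5]
[[526.4, 24.1], [148.2, 69.4], 73.9]
[[716.6, 51.9], [47.3, 69.3], 57.6]
```

View pics/top1.png

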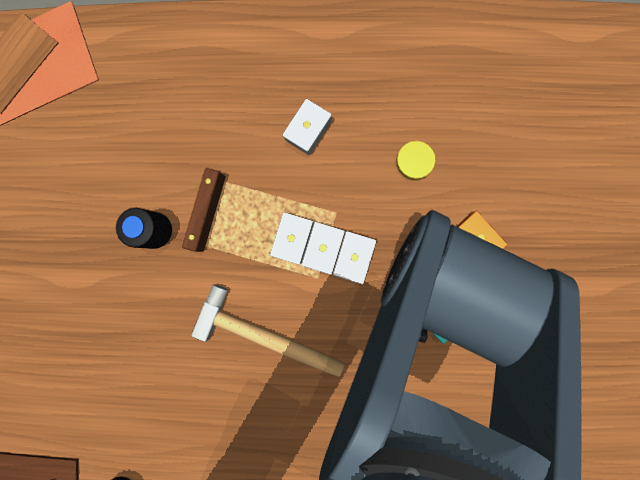

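The view shows the row untouched, with the gripper behind the rear face. The turquoise tin's near corner, at about (433,290), is roughly 45 mm clear of the fingers. I'm descending.

```bash
python3 -m crank '{"fingers":[0.5,0.5,0.5,0.5,0.5,0.5,0.5,0.5],"translation":[[0.35,0.1,0.6],[0.35,0.1,0.8],[0,0,0.8],[0,0,0.8],[0,0,0.8],[0,0,0.8],[0,0,0.3],[0,0,0]],"dr":[[0,0,0],[0,0,0],[0,0,0],[0,0,0],[0,0,0],[0,0,0],[0,0,0],[0,0,0]]}'
python3 -c "
from h import *
togo([.506,-.047,.035])"
```

```text
time_s: 3.78
position: [0.492, -0.0927, 0.0323]
orientation: [-2.502, -1.895, 0.003]
contact_force: [-0.4, -0.0, 0.7]
width: 0.496
grip_force: 0.0
t 3.7833 pos [ 0.492  -0.0927  0.0323] heading 74.28 w 0.5 F [-0.4 -0.   0.7] units [ 1.91  0.04 -0.11]
```

```bash
python3 -m crank '{"fingers":[0.5,0.5,0.5,0.5,0.5,0.5,0.5,0.5],"translation":[[0.4,0.02,0],[0.4,0.02,0],[0.3,0,0],[0.12,0,0],[0.12,0,0],[0.12,0,0],[0.12,0,0],[0.12,0,0]],"dr":[[0,0,0],[0,0,0],[0,0,0],[0,0,0],[0,0,0],[0,0,0],[0,0,0],[0,0,0]]}'
python3 -m crank '{"fingers":[0.5,0.5,0.5,0.5,0.5,0.5,0.5,0.5],"translation":[[0.12,0,0],[0.12,0,0],[0.12,0,0],[0.12,0,0],[0.12,0,0],[0.12,0,0],[0.12,0,0],[0.12,0,0]],"dr":[[0,0,0],[0,0,0],[0,0,0],[0,0,0],[0,0,0],[0,0,0],[0,0,0],[0,0,0]]}'
python3 -c "
from h import *
togo([.506,-.047,.035])
im,o=row()
for r in o: print([np.round(v,1).tolist() for v in r])
cv2.imwrite('pics/top2.png',im[150:350,150:450,::-1].repeat(2,0).repeat(2,1))"
```

```text
time_s: 4.45
position: [0.5058, -0.0523, 0.0342]
orientation: [2.502, 1.898, 0.0]
contact_force: [-1.8, -5.3, 2.9]
width: 0.503
grip_force: 2.5
time_s: 5.12
position: [0.5122, -0.0297, 0.0342]
orientation: [2.502, 1.897, -0.0]
contact_force: [-2.0, -5.9, 4.5]
width: 0.5
grip_force: 2.8
t 5.1167 pos [ 0.5122 -0.0297  0.0342] heading 74.34 w 0.5 F [-2.  -5.9  4.5] units [-0.73 -0.05 -0.03]
[[423.8, 198.0], [24.0, 84.6], 69.0]
[[544.8, 87.7], [62.2, 69.3], 74.3]
[[716.4, 51.7], [47.6, 69.5], 57.7]
```

View pics/top2.png

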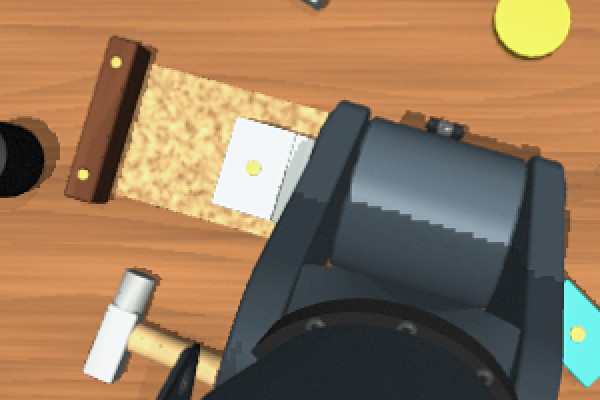

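The fingers push steadily at about 6 N. The front tin shows straight on the cork (crop ~(253,168)), with about 86 mm to the stop.

```bash
python3 -m crank '{"fingers":[0.5,0.5,0.5,0.5,0.5,0.5,0.5,0.5],"translation":[[0.16,0,0],[0.18,0,0],[0.18,0,0],[0.18,0,0],[0.18,0,0],[0.18,0,0],[0.16,0,0],[0.12,0,0]],"dr":[[0,0,0],[0,0,0],[0,0,0],[0,0,0],[0,0,0],[0,0,0],[0,0,0],[0,0,0]]}'
python3 -c "
from h import *
togo([.506,-.047,.035])
im,o=row()
for r in o: print([np.round(v,1).tolist() for v in r])
cv2.imwrite('pics/top3.png',im[150:350,150:450,::-1].repeat(2,0).repeat(2,1))
im=bot.snapshot('scene');cv2.imwrite('pics/scene3.png',im[:,:,::-1])"
```

```text
time_s: 5.83
position: [0.521, 0.0029, 0.0341]
orientation: [2.503, 1.898, -0.001]
contact_force: [-1.3, -5.7, 4.6]
width: 0.497
grip_force: 2.9
t 5.8333 pos [0.521  0.0029 0.0341] heading 74.36 w 0.5 F [-1.3 -5.7  4.6] units [-2.08 -0.04 -0.03]
[[423.9, 197.8], [24.3, 84.2], 69.0]
[[556.4, 130.7], [40.5, 69.4], 74.4]
[[716.4, 51.7], [47.6, 69.6], 57.7]
```

View pics/scene3.png

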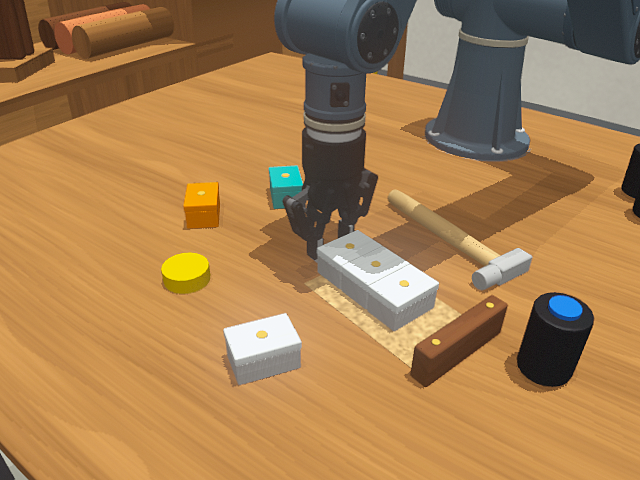

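The scene view shows the row straight and closed up (rivets at (350,246), (376,264) and (404,284)), with about 52 mm left to the stop.

```bash
python3 -m crank '{"fingers":[0.5,0.5,0.5,0.5,0.5,0.5,0.5,0.5],"translation":[[0.18,0,0],[0.2,0,0],[0.2,0,0],[0.2,0,0],[0.2,0,0],[0.2,0,0],[0.18,0,0],[0.12,0,0]],"dr":[[0,0,0],[0,0,0],[0,0,0],[0,0,0],[0,0,0],[0,0,0],[0,0,0],[0,0,0]]}'
python3 -c "
from h import *
togo([.506,-.047,.035])
im,o=row()
for r in o: print([np.round(v,1).tolist() for v in r])
cv2.imwrite('pics/top4.png',im[150:350,150:450,::-1].repeat(2,0).repeat(2,1))"
```

```text
time_s: 6.6
position: [0.5306, 0.0387, 0.0339]
orientation: [-2.503, -1.898, 0.002]
contact_force: [-2.5, -5.7, 3.7]
width: 0.499
grip_force: 2.8
t 6.6 pos [0.5306 0.0387 0.0339] heading 74.35 w 0.5 F [-2.5 -5.7  3.7] units [-3.57 -0.02 -0.04]
[[716.3, 51.8], [47.6, 69.7], 57.7]
```

View pics/top4.png

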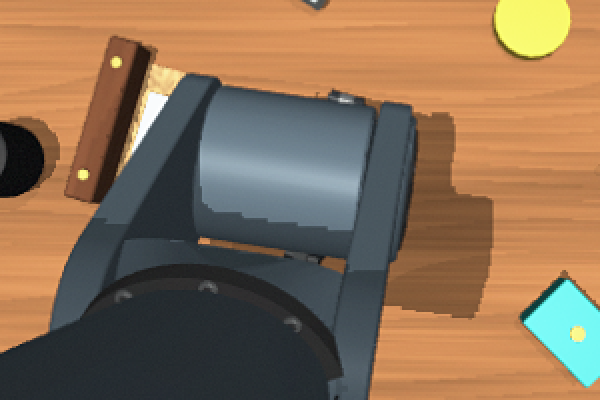

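The front tin's white edge, near crop (140,130), is about 15 mm short of the stop. I'll creep in small rows and watch the force.

```bash
python3 -m crank '{"fingers":[0.5,0.5,0.5,0.5,0.5,0.5],"translation":[[0.08,0,0],[0.08,0,0],[0.08,0,0],[0.08,0,0],[0.06,0,0],[0.04,0,0]],"dr":[[0,0,0],[0,0,0],[0,0,0],[0,0,0],[0,0,0],[0,0,0]]}'
python3 -m crank '{"fingers":[0.5,0.5,0.5,0.5],"translation":[[0.03,0,0],[0.03,0,0],[0.03,0,0],[0.02,0,0]],"dr":[[0,0,0],[0,0,0],[0,0,0],[0,0,0]]}'
python3 -c "
from h import *
togo([.506,-.047,.035])
im=bot.snapshot('scene');cv2.imwrite('pics/scene5.png',im[150:400,240:560,::-1].repeat(2,0).repeat(2,1))"
```

```text
time_s: 7.15
position: [0.5334, 0.0486, 0.0338]
orientation: [-2.503, -1.898, 0.002]
contact_force: [-1.2, -5.4, 4.2]
width: 0.497
grip_force: 2.7
time_s: 7.48
position: [0.5341, 0.0512, 0.0338]
orientation: [-2.503, -1.898, 0.002]
contact_force: [-2.4, -6.0, 3.7]
width: 0.5
grip_force: 2.7
t 7.4833 pos [0.5341 0.0512 0.0338] heading 74.34 w 0.5 F [-2.4 -6.   3.7] units [-4.08 -0.02 -0.04]
```

View pics/scene5.png

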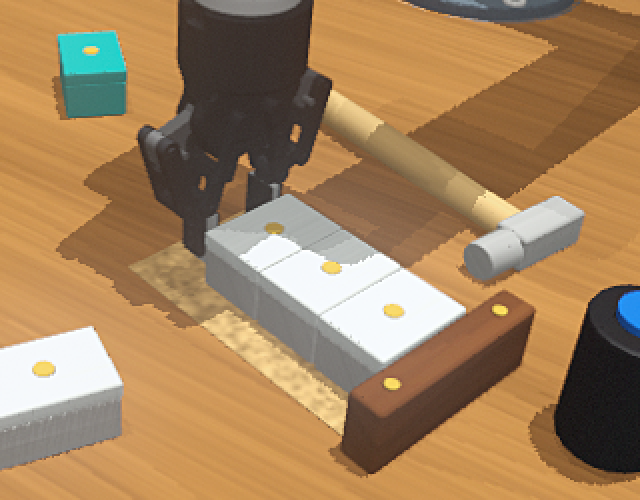

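The row is straight, with the front tin's edge (crop ~(425,335)) almost at the stop. I'm creeping a few more mm until the force rises.

```bash
python3 -m crank '{"fingers":[0.5,0.5,0.5],"translation":[[0.03,0,0],[0.03,0,0],[0.03,0,0]],"dr":[[0,0,0],[0,0,0],[0,0,0]]}'
python3 -m crank '{"fingers":[0.5,0.5],"translation":[[0.03,0,0],[0.03,0,0]],"dr":[[0,0,0],[0,0,0]]}'
```

```text
time_s: 7.78
position: [0.5347, 0.0533, 0.0338]
orientation: [-2.503, -1.898, 0.002]
contact_force: [-2.1, -5.4, 2.9]
width: 0.498
grip_force: 2.7
time_s: 7.95
position: [0.535, 0.0548, 0.0338]
orientation: [-2.503, -1.898, 0.002]
contact_force: [-1.3, -5.7, 3.2]
width: 0.499
grip_force: 2.8
```

```bash
python3 -m crank '{"fingers":[0.5,0.5],"translation":[[0.04,0,0],[0.04,0,0]],"dr":[[0,0,0],[0,0,0]]}'
python3 -m crank '{"fingers":[0.5,0.5],"translation":[[0.03,0,0],[0.03,0,0]],"dr":[[0,0,0],[0,0,0]]}'
```

```text
time_s: 8.12
position: [0.5353, 0.0554, 0.0339]
orientation: [2.501, 1.899, -0.005]
contact_force: [-3.9, -16.2, 4.1]
width: 0.5
grip_force: 8.2
time_s: 8.28
position: [0.5355, 0.0555, 0.0339]
orientation: [2.5, 1.9, -0.007]
contact_force: [-4.0, -20.3, 5.2]
width: 0.499
grip_force: 10.8
```

Force has risen to 20 N, so the row is against the stop. I'll back off, lift and check.

```bash
python3 -m crank '{"fingers":[0.5,0.5,0.5,0.5,0.5,0.5,0.5,0.5],"translation":[[-0.1,0,0],[-0.3,0,0],[-0.5,0,0],[-0.6,0,0],[-0.5,0,-0.3],[0,0,-1],[0,0,-1],[0,0,-1]],"dr":[[0,0,0],[0,0,0],[0,0,0],[0,0,0],[0,0,0],[0,0,0],[0,0,0],[0,0,0]]}'
python3 -m crank '{"fingers":[0.5,0.5,0.5,0.5,0.5,0.5,0.5,0.5],"translation":[[-1,0,-0.5],[-1,0,-0.5],[-1,0,-0.5],[-1,0,0],[-1,0,0],[-1,0,0],[-0.5,0,0],[0,0,0]],"dr":[[0,0,0],[0,0,0],[0,0,0],[0,0,0],[0,0,0],[0,0,0],[0,0,0],[0,0,0]]}'
python3 -c "
from h import *
togo([.506,-.047,.035])
im,o=row()
for r in o: print([np.round(v,1).tolist() for v in r])
cv2.imwrite('pics/top6.png',im[150:350,150:450,::-1].repeat(2,0).repeat(2,1))"
```

```text
time_s: 8.95
position: [0.5221, 0.0098, 0.1171]
orientation: [-2.504, -1.895, 0.001]
contact_force: [0.0, -0.1, -0.5]
width: 0.501
grip_force: 0.0
time_s: 9.62
position: [0.4786, -0.1483, 0.1541]
orientation: [2.507, 1.892, 0.001]
contact_force: [0.4, 0.5, 0.0]
width: 0.504
grip_force: 0.0
t 9.6167 pos [ 0.4786 -0.1483  0.1541] heading 74.1 w 0.5 F [0.4 0.5 0. ] units [ 4.2  -0.06  4.76]
[[423.8, 197.8], [23.7, 84.5], 68.5]
[[556.6, 133.6], [143.3, 69.5], 74.1]
[[716.4, 51.7], [47.5, 69.5], 57.7]
```

View pics/top6.png

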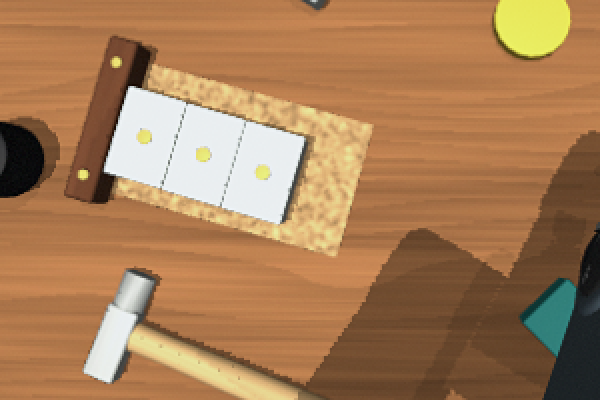

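The row is closed up against the stop (rivets at crop (144,136), (203,154) and (263,172)), about 5 mm off the centre line and turned about 1°, with the gripper clear.

```bash
python3 -c "
from cell import bot
print(bot.finish_job())"
```

```text
the job is handed in; nothing more can be done
None
```

The three rivet tins now stand closed up against the stop, about 5 mm off the cork strip's centre line and about 1° from square; the gripper is clear and the job was handed in at about 10 s (no verdict was returned).

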